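# Take the moka pot's lower half apart and lay out the filling station

### The arm

A 6-joint arm with a two-finger parallel gripper is mounted at the origin on the work surface. World frame = base frame: x ahead of the robot, y to its left, z up, the work surface at z = 0. Lengths are in mm, angles in rad, forces in N, time in s.
With the tool pointing down it reaches from about 400 to 925 mm from the base axis. Payload 12.5 kg.
Tool frame: the origin (TCP) lies midway between the tips of the shut fingers; the grasp point (between the pads) lies 19 mm behind it; z points along the fingers, y is the direction in which the jaws open and shut (so a half turn about z gives the same grasp; the last joint's range is limited). The gripper opens to 95 mm and grips with 3 to 60 N. Pads are 20 mm wide; open, the fingers measure 119 mm over their backs; the gripper's body (75 mm by 180 mm) begins 59 mm behind the grasp point.
Start: joints at [-1.211, 0.491, 1.559, -0, 1.092, -0.106], TCP at [280.736, -558.421, 214.661] pointing down, gripper open.
Joint ranges: [-3.1, 3.1], [-0.84, 2.19], [0.05, 2.79], [-1.13, 4.28], [0.06, 2.93], [-2.69, 2.69]. Speed limits (rad/s): [2.22, 2.22, 2.79, 3.14, 3.14, 3.14].

### API

Orientations are given as [roll, pitch, yaw] about the fixed x, y, z axes, in that order (R = Rz(yaw) Ry(pitch) Rx(roll)).
In Python, from cell import * gives the robot as it stands. The module is installed in compiled form; this text tells all that it offers.
- The arm moves only by the tool carry_out, never from a script. Its argument "moves" is a list of rows, each an object of numbers: "dx", "dy", "dz": the shift along the tool's x, y, z in m; "twist": the turn about the tool's z in degrees. A call has 1 to 5 rows; each row is the pose to reach, as a shift and turn from the pose commanded when the call began, along the tool's axes at that moment; what a row does not reach only later rows make up. A row lasts 1/10 s, in which the tool goes at most 50 mm and 8.59 degrees, less where a joint would pass 70% of its speed; a pose out of reach is approached as far as the arm can. A call with a gripper value outside its range is refused whole. "grip" is the finger opening in m, from 0 to 0.0951, set as the call begins (left out, the last holds). The fingers move at their own pace and stop on an object; the grip force is fixed at half the most. Time passes only in rows, so rows that repeat a pose let the fingers close. It gives the time, the measured TCP pose, the force and the opening at its end, in the units of the state.
- state(): the state, without advancing time (a new reading comes with each control period).
- read_camera(name): name is "scene" or "top" or "wrist"; returns (picture, depth): 480x640x3 uint8, red, green, blue; 480x640 float32, mm along the optical axis (not along the pixel's ray), 0 where there is no reading.
- camera_info(name): a dict with "mtx" (3x3 intrinsics, pixels), "R" (3x3) and "t" (3): a world point X has camera coordinates R X + t. Camera axes: x right, y down, z forward; pixel columns grow to the right and rows downward; lengths in mm; the calibration is good to about 2 mm. A picture is of the moment at which its call begins: read the wrist's pose just before it. camera_info takes no time and is no camera call; for the wrist camera it gives the pose at the moment of the call.
- job_done(): hands the job in, once; it reports no verdict.
The state is a dict: "t": time; "joints": joint angles; "qvel": joint speeds; "tau": joint torques, N m; "eef_pos": TCP position; "tcp_rot": TCP orientation; "ft_force": force on the tool from outside, world axes, zero at the start; "moment": the same for the moment, N m; "opening": opening from 0.0 (shut) to 1.0 (fully open).
Only numpy, scipy, OpenCV 4.12 (cv2) and the standard library are available. Lean on these libraries where they do the work, as an engineer would, in place of code of your own. Each camera call takes 0.05 s, during which the arm holds its last target. There are 200 camera calls.

### The job

The lower half of a moka coffee pot stands stacked on a carton of paper filters: take the stack apart from the top down and lay out the filling station. Stand the tamper upright and wholly on the black rubber mat, then seat the funnel stem down in the ring stand, then stand the boiler upright and wholly on the scale's round plate, and last lay the carton flat on the floor of the steel tray. Set things down rather than dropping them, and leave the coffee jug and the cup where they stand.

Things in the scene. Friction and masses are not known exactly. Their poses are not given: they have to be found in the camera images.
- tamper: Coffee tamper, the top of the stack: a dark steel disc 38 mm across and 10 mm thick, a thin neck, and an upright cylindrical dark wood handle 28 mm across from 22 to 60 mm above the underside. At the start it stands loosely in the funnel's basket, its underside 4 mm above the funnel's origin. About 140 g. Origin at the centre of its underside, z up along the handle.
- funnel: Aluminium filter funnel: a round open basket 56 mm across, 20 mm high, wall 4 mm, floor 4 mm; under it a cone (46 mm across at the top, 18 mm high) and a 12 mm stem that ends 45 mm below the basket's underside. At the start the basket's underside rests on the boiler's rim, cone and stem inside the boiler. About 70 g. Origin at the centre of the basket's underside (the shoulder that rests on a rim, not the stem's end), z up.
- boiler: Moka pot boiler: an open stainless steel pot, 64 mm across and 62 mm high, straight sided, narrowing to 60 mm across in the top 6 mm, wall 5 mm, mouth 50 mm; a small brass valve 10 mm across sticks out 4 mm on its +x side, 12 mm above the underside. At the start it stands on the carton. About 220 g. Origin at the centre of its underside, z up.
- carton: White paper carton of filters with a blue band, the bottom of the stack: a closed rigid box 110 (x) by 66 (y) by 55 (z) mm. At the start it lies on the table. About 250 g. Origin at the centre of its underside.
- coaster: Round black rubber tamping mat, 70 mm across, 6 mm thick, fixed to the table: the tamper's place. Origin at the centre of its underside, so its top is 6 mm above.
- stand: Ring stand, fixed: a round wooden foot 90 mm across and 6 mm thick that carries an upright white plastic tube 72 mm across with a bore of 50 mm, its rim 60 mm above the table: the funnel's place (the basket's underside rests on the rim, cone and stem in the bore). Origin at the centre of the foot's underside, z up.
- scale_plate (a point): Centre of the top of the round glass plate (90 mm across, 25 mm above the table) of a flat black kitchen scale of 130 by 100 mm, fixed: the boiler's place. The plate does not give way. z up; the scale's display lies to -x of the plate, the housing reaches 77 mm from this point to -x, 53 mm to +x and 50 mm to either side.
- tray: Shallow steel tray, fixed, 146 (x) by 102 (y) mm outside, walls 4 mm thick and 16 mm high, floor about 4 mm thick: the carton's place, which fits inside with its long side along the tray's x. Origin at the centre of its underside.
- jug: Bystander, to be left alone: the moka pot's upper jug, aluminium, 74 mm across at its top, 85 mm high, with a black handle on its +y side that reaches 72 mm from the axis. Origin at the centre of its underside.
- cup: Bystander, to be left alone: white ceramic mug, 74 mm across, 62 mm high, handle at +y. Origin at the centre of its underside.

How it is judged (in metres and radians):
On the way, in this order (a step that is already met when the one before it is completed fails the run):
1. The tamper stands on the rubber mat (horizontal distance between tamper and coaster below 0.015 m and z of tamper in the frame of coaster between 0.003 and 0.01 m and angle between tamper's own z axis and vertical below 0.1 rad and contact force between the fingers and tamper below 0.3 N), for 0.2 s.
2. The funnel sits in the ring stand (horizontal distance between funnel and stand below 0.008 m and z of funnel in the frame of stand between 0.056 and 0.064 m and angle between funnel's own z axis and vertical below 0.1 rad and contact force between the fingers and funnel below 0.3 N), for 0.2 s.
3. The boiler stands on the scale's plate (horizontal distance between boiler and scale_plate below 0.013 m and z of boiler in the frame of scale_plate between -0.003 and 0.004 m and angle between boiler's own z axis and vertical below 0.1 rad and contact force between the fingers and boiler below 0.3 N), for 0.2 s.
4. The carton lies in the tray (z of carton in the frame of tray between 0.001 and 0.008 m and horizontal distance between carton and tray below 0.025 m and angle between carton's own z axis and vertical below 0.1 rad and contact force between the fingers and carton below 0.3 N), for 0.2 s.
At the end, for the whole second after the job is handed in: All released, at rest and upright: tamper on the rubber mat within 15 mm of its centre; funnel in the ring stand, shoulder on the rim (4 mm) and within 8 mm of its axis; boiler on the scale's plate within 13 mm of its centre; carton flat on the tray's floor (all tilts under 0.1 rad) (all of step 1 and all of step 2 and all of step 3 and all of step 4 and linear speed of each of tamper, funnel, boiler, carton below 0.02 m/s and angular speed of each of tamper, funnel, boiler, carton below 0.2 rad/s); the robot touches nothing.
It fails at once if the jug was pushed or lifted away (over 20 mm) or tipped (distance of jug from where it was at the start of the episode above 0.02 m or angle between jug's own z axis and vertical above 0.3 rad).
It fails at once if the cup was pushed or lifted away (over 20 mm) or tipped (distance of cup from where it was at the start of the episode above 0.02 m or angle between cup's own z axis and vertical above 0.3 rad).
It fails at once if a thing of the stack was dropped (it falls free of the fingers faster than 0.7 m/s) ((linear speed of tamper above 0.7 m/s and contact force between the fingers and tamper below 0.05 N) or (linear speed of funnel above 0.7 m/s and contact force between the fingers and funnel below 0.05 N) or (linear speed of boiler above 0.7 m/s and contact force between the fingers and boiler below 0.05 N) or (linear speed of carton above 0.7 m/s and contact force between the fingers and carton below 0.05 N)).
It also fails if it takes over 112 s, if anything falls off the work surface, if the arm or the gripper's body presses on something with over 40 N, if the wrist force passes 120 N, or if a joint passes its speed limit or range.

## Working session

There is one attempt and no reset: what is moved stays moved. The work goes in short steps, Python scripts to look and compute and a tool call to move; the robot and the scene stay as the last step left them, time stands still between calls to the robot, and variables do not carry over. Pictures are saved under pics/ and viewed, about 12 in all and at most 16, crops included, and the job is handed in when it is done.

Besides the shell and the picture viewer there is one more tool, called after "Emit:" as a command line: name --argument value ..., lists and objects as JSON in quotes. carry_out: Moves the arm, as the interface text tells. Its arguments: {"type":"object","properties":{"moves":{"type":"array","items":{"type":"object","properties":{"dx":{"type":"number"},"dy":{"type":"number"},"dz":{"type":"number"},"twist":{"type":"number"}}}},"grip":{"type":"number"}},"required":["moves"]}

```bash
mkdir -p pics && cat > h.py <<'E'
from cell import *
import numpy as np, cv2
def snap(name,fn):
    ci=camera_info(name); p,d=read_camera(name)
    cv2.imwrite('pics/'+fn+'.png',cv2.cvtColor(p,cv2.COLOR_RGB2BGR)); np.savez('pics/'+fn+'.npz',d=d,p=p,mtx=ci['mtx'],R=ci['R'],t=ci['t'])
def cloud(fn):
    z=np.load('pics/'+fn+'.npz'); d=z['d']; v,u=np.indices(d.shape)
    c=np.stack([u,v,np.ones_like(u)],-1)@np.linalg.inv(z['mtx']).T*d[...,None]
    return (c-z['t'])@z['R'], z['p'], d
E
python3 - <<'E'
from h import *
snap('top','top0'); snap('scene','sc0')
s=state(); print(s['t'],s['eef_pos'],s['tcp_rot'],s['opening'])
X,p,d=cloud('top0'); print(np.round(X[::80,::80]).astype(int).tolist())
E
```

```text
0.1 [ 280.63219422 -558.21050501  214.14227455] [-3.14062773e+00 -9.32592656e-05  4.65729866e-01] 0.9970116123894601
[[[1173, 735, 0], [1170, 554, -2], [1137, 356, 46], [1159, 189, 1], [1159, 7, -5], [1106, -163, 78], [1101, -332, 80], [1142, -539, 2]], [[985, 729, -4], [980, 549, -2], [976, 370, -2], [971, 190, 1], [966, 11, 2], [964, -168, -3], [959, -348, -1], [955, -528, -2]], [[800, 718, 1], [796, 543, 2], [793, 369, -3], [787, 191, 4], [784, 15, 0], [779, -161, 1], [775, -337, -1], [771, -513, 0]], [[623, 710, 2], [619, 538, 1], [615, 365, 1], [611, 193, -5], [607, 19, -1], [601, -152, 17], [598, -329, -4], [594, -502, -2]], [[451, 703, 1], [447, 535, -2], [443, 364, -1], [439, 194, -4], [435, 23, 3], [431, -147, 0], [427, -318, 0], [423, -489, 0]], [[285, 698, -1], [281, 529, 1], [277, 363, -1], [273, 195, -2], [269, 27, 1], [264, -142, -5], [261, -309, 2], [256, -478, -2]]]
```

View pics/top0.png

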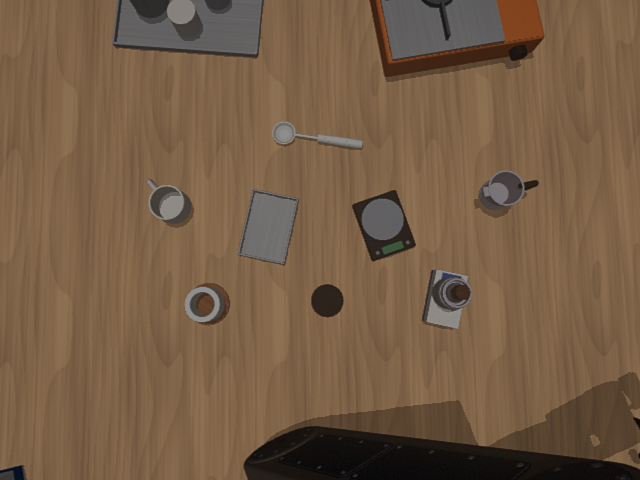

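View pics/sc0.png

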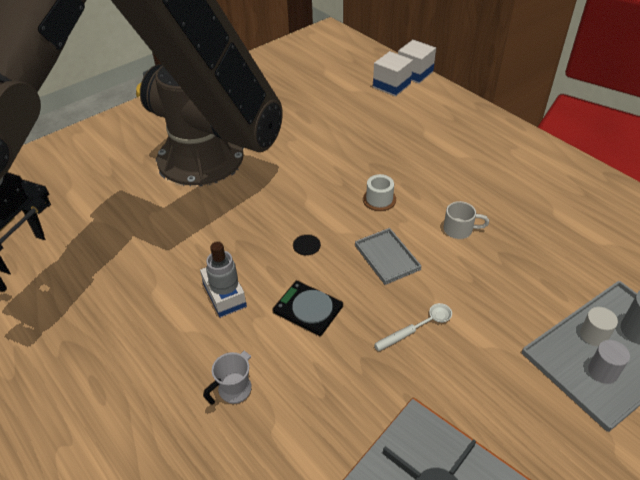

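The top view shows the stack at (455,295), mat (327,300), ring stand (205,304), scale (383,222), tray (269,227), cup (168,204) and jug (505,188). Next I measure all of them from the depth data.

```bash
cat > m.py <<'E'
from h import *
X,p,d=cloud('top0'); b=p.astype(int)
def roi(u0,u1,v0,v1,zlo,zhi,cond=None):
    P=X[v0:v1,u0:u1]; m=(P[...,2]>zlo)&(P[...,2]<zhi)&(d[v0:v1,u0:u1]>0)
    if cond is not None: m&=cond[v0:v1,u0:u1]
    return P[m],m
def rep(n,P,m):
    (c,sz,a)=cv2.minAreaRect(P[:,:2].astype(np.float32)); cc,r=cv2.minEnclosingCircle(P[:,:2].astype(np.float32))
    print(n,len(P),'rect',np.round(c,1),np.round(sz,1),round(a,1),'circ',np.round(cc,1),round(r,1),'zmed',round(np.median(P[:,2]),1))
rep('tamper',*roi(430,490,260,340,165,200))
rep('basket',*roi(430,490,260,340,127,150))
rep('carton',*roi(410,490,260,340,45,65))
dark=b.sum(-1)<150
rep('mat',*roi(300,355,275,330,-10,20,dark))
rep('stand',*roi(180,235,280,330,50,75))
rep('scale',*roi(345,420,180,270,12,40))
bright=(b.sum(-1)>240)&(abs(b[...,0]-b[...,2])<40)
rep('plate',*roi(345,420,180,270,15,40,bright))
grey=(abs(b[...,0]-b[...,2])<25)
rep('tray',*roi(232,305,180,270,-10,40,grey))
rep('jug',*roi(475,545,160,220,70,110))
rep('cup',*roi(140,200,170,230,50,75))
g=(b[...,1]>b[...,0]+30)&(b[...,1]>b[...,2]+30); rep('disp',*roi(345,420,180,270,-10,50,g))
E
python3 m.py
```

```text
tamper 203 rect [ 487.4 -236.8] [26.  25.5] 88.6 circ [ 487.5 -237.3] 13.7 zmed 179.4
basket 352 rect [ 485.9 -238.1] [56.2 54.1] 73.7 circ [ 486.5 -238.1] 28.6 zmed 133.7
carton 892 rect [ 474.9 -236.8] [ 67.4 110. ] 76.2 circ [ 474.9 -236.5] 63.1 zmed 54.2
mat 793 rect [476.    7.1] [64.1 65.8] 88.5 circ [476.4   7.6] 34.1 zmed 5.4
stand 552 rect [475.6 260.3] [70.4 70.4] 44.4 circ [475.6 260.7] 36.3 zmed 59.0
scale 2807 rect [ 634.8 -117.8] [130.1 100.6] 17.8 circ [ 634.2 -118. ] 79.7 zmed 21.8
plate 1354 rect [ 635.5 -117.2] [110.   88.1] 17.0 circ [ 630.7 -120.2] 60.6 zmed 24.3
tray 3234 rect [639.4 130. ] [102.3 148.9] 76.6 circ [637.3 129.3] 87.1 zmed 3.9
jug 523 rect [ 699.9 -366.7] [ 72.7 103.2] 37.4 circ [ 695.9 -370.7] 57.6 zmed 82.5
cup 367 rect [688.9 342.2] [90.2 73.7] 75.0 circ [696.7 343.7] 50.8 zmed 59.4
disp 0 rect [0. 0.] [0. 0.] 0.0 circ [0. 0.] 0.0 zmed nan
  return _methods._mean(a, axis=axis, dtype=dtype,
  ret = ret.dtype.type(ret / rcount)
```

Emit:
carry_out --moves '[{"dx":0.04,"dy":-0.024,"twist":8},{"dx":0.08,"dy":-0.048,"twist":16},{"dx":0.12,"dy":-0.071,"twist":24},{"dx":0.16,"dy":-0.094,"twist":32},{"dx":0.2,"dy":-0.118,"twist":40.3}]' --grip 0.095

```text
schema error: expected keys dx, dy, dz, twist
```

```bash
cat > go.py <<'E'
# usage: go.py x y z [yawdeg]  -> tool-frame shift from present pose (m, deg)
from h import *; import sys
from scipy.spatial.transform import Rotation as Ro
s=state(); R=Ro.from_euler('xyz',s['tcp_rot']).as_matrix(); a=[float(v) for v in sys.argv[1:]]
print('t',round(s['t'],2),'pos',np.round(s['eef_pos'],1),'yaw',np.round(np.degrees(s['tcp_rot']),2),'f',np.round(s['ft_force'],1),'open',round(s['opening']*95.1,1),'q',np.round(s['joints'],2))
for i in range(0,len(a),3): print('shift m',np.round(R.T@(np.array(a[i:i+3])-s['eef_pos'])/1000,4))
E
python3 go.py 487.3 -237.2 230
```

```text
t 0.1 pos [ 280.6 -558.2  214.1] yaw [-1.7994e+02 -1.0000e-02  2.6680e+01] f [ 0.3 -0.2 -0.4] open 94.8 q [-1.21  0.49  1.56 -0.    1.09 -0.11]
shift m [ 0.3288 -0.194  -0.0156]
```

Emit:
carry_out --moves '[{"dx":0.04,"dy":-0.024,"dz":-0.005,"twist":8},{"dx":0.08,"dy":-0.048,"dz":-0.01,"twist":16},{"dx":0.12,"dy":-0.071,"dz":-0.016,"twist":24},{"dx":0.16,"dy":-0.094,"dz":-0.016,"twist":32},{"dx":0.2,"dy":-0.118,"dz":-0.016,"twist":40.3}]' --grip 0.095

```text
t: 0.6
eef_pos: [406.5, -362.5, 230.6]
tcp_rot: [-3.142, -0.0, -0.24]
ft_force: [1.1, -1.1, -0.3]
opening: 1.002
```

```bash
python3 go.py 487.3 -237.2 230
```

```text
t 0.6 pos [ 406.5 -362.5  230.6] yaw [-180.     -0.    -13.74] f [ 1.1 -1.1 -0.3] open 95.3 q [-0.85  0.36  1.74  0.    1.05  0.96]
shift m [ 0.0487 -0.1409  0.0007]
```

Emit:
carry_out --moves '[{"dx":0.012,"dy":-0.035,"dz":0,"twist":0},{"dx":0.024,"dy":-0.07,"dz":0,"twist":0},{"dx":0.037,"dy":-0.106,"dz":0,"twist":0},{"dx":0.049,"dy":-0.141,"dz":0,"twist":0},{"dx":0.049,"dy":-0.141,"dz":0,"twist":0}]'

```text
t: 1.1
eef_pos: [487.6, -235.3, 230.5]
tcp_rot: [-3.141, 0.0, -0.23]
ft_force: [-0.5, -0.8, -0.7]
opening: 1.001
```

```bash
python3 go.py 487.3 -237.2 146 && python3 - <<'E'
from h import *
snap('wrist','w1'); X,p,d=cloud('w1')
def rep(n,m):
    P=X[m&(d>0)]; 
    if len(P)<5: print(n,len(P)); return
    c,r=cv2.minEnclosingCircle(P[:,:2].astype(np.float32)); print(n,len(P),np.round(c,1),round(r,1),np.round(np.median(P,0),1))
near=np.hypot(X[...,0]-487,X[...,1]+237)<40
rep('tamper',near&(X[...,2]>174)&(X[...,2]<188)); rep('basket',near&(X[...,2]>131)&(X[...,2]<142))
E
```

```text
t 1.1 pos [ 487.6 -235.3  230.5] yaw [-1.7997e+02  1.0000e-02 -1.3190e+01] f [-0.5 -0.8 -0.7] open 95.2 q [-0.57  0.36  1.74  0.    1.04  1.23]
shift m [0.0002 0.002  0.0845]
tamper 1246 [ 486.  -237.2] 14.0 [ 487.2 -237.7  180.9]
basket 1231 [ 484.7 -237.3] 28.0 [ 495.2 -241.2  136.3]
```

View pics/w1.png

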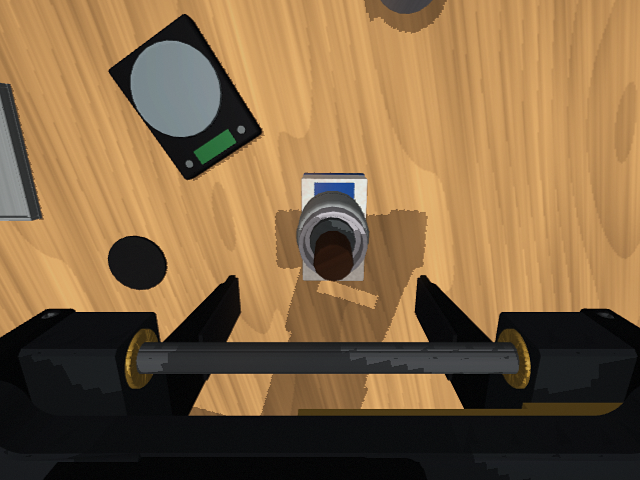

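The wrist view shows the stack centred between the open fingers: handle top at (333,260), basket around (333,230). The depth fit gives radii of 14 and 28 mm, as expected, so I descend on the handle.

Emit:
carry_out --moves '[{"dx":-0.0015,"dy":0.002,"dz":0.03,"twist":0},{"dx":-0.0015,"dy":0.002,"dz":0.06,"twist":0},{"dx":-0.0015,"dy":0.002,"dz":0.075,"twist":0},{"dx":-0.0015,"dy":0.002,"dz":0.084,"twist":0},{"dx":-0.0015,"dy":0.002,"dz":0.084,"twist":0}]'

```text
t: 1.65
eef_pos: [483.6, -240.5, 145.7]
tcp_rot: [-3.141, 0.002, -0.235]
ft_force: [-0.7, 0.5, 0.4]
opening: 0.998
```

Emit:
carry_out --moves '[{"dx":0,"dy":0,"dz":0,"twist":0},{"dx":0,"dy":0,"dz":0,"twist":0},{"dx":0,"dy":0,"dz":0,"twist":0},{"dx":0,"dy":0,"dz":0,"twist":0},{"dx":0,"dy":0,"dz":0,"twist":0}]' --grip 0.02

```text
t: 2.15
eef_pos: [484.3, -240.0, 146.9]
tcp_rot: [3.141, -0.001, -0.234]
ft_force: [-0.5, -0.1, -1.1]
opening: 0.632
```

```bash
python3 go.py 486 -237 210
```

```text
t 2.15 pos [ 484.3 -240.   146.9] yaw [ 1.7999e+02 -3.0000e-02 -1.3390e+01] f [-0.5 -0.1 -1.1] open 60.1 q [-0.58  0.45  1.84 -0.    0.84  1.22]
shift m [ 0.001  -0.0033 -0.0631]
```

Emit:
carry_out --moves '[{"dx":0.001,"dy":-0.003,"dz":0,"twist":0},{"dx":0.001,"dy":-0.003,"dz":0,"twist":0},{"dx":0.001,"dy":-0.003,"dz":0,"twist":0},{"dx":0.001,"dy":-0.003,"dz":0,"twist":0},{"dx":0.001,"dy":-0.003,"dz":0,"twist":0}]'

```text
t: 2.65
eef_pos: [485.9, -237.4, 146.6]
tcp_rot: [3.141, -0.0, -0.234]
ft_force: [0.5, -0.1, -1.1]
opening: 0.289
```

Emit:
carry_out --moves '[{"dx":0,"dy":0,"dz":0,"twist":0},{"dx":0,"dy":0,"dz":0,"twist":0},{"dx":0,"dy":0,"dz":0,"twist":0}]'

```text
t: 2.95
eef_pos: [485.9, -237.4, 146.6]
tcp_rot: [3.141, -0.0, -0.234]
ft_force: [-0.1, -0.9, -1.2]
opening: 0.289
```

```bash
python3 go.py 486 -237 220
```

```text
t 2.95 pos [ 485.9 -237.4  146.6] yaw [179.99  -0.   -13.39] f [-0.1 -0.9 -1.2] open 27.5 q [-0.58  0.46  1.84 -0.    0.84  1.23]
shift m [ 0.     -0.0004 -0.0734]
```

Emit:
carry_out --moves '[{"dx":0,"dy":0,"dz":-0.01,"twist":0},{"dx":0,"dy":0,"dz":-0.03,"twist":0},{"dx":0,"dy":0,"dz":-0.055,"twist":0},{"dx":0,"dy":0,"dz":-0.07,"twist":0},{"dx":0,"dy":0,"dz":-0.07,"twist":0}]'

```text
t: 3.45
eef_pos: [486.5, -237.6, 219.0]
tcp_rot: [3.14, -0.004, -0.234]
ft_force: [0.6, 1.1, -1.8]
opening: 0.29
```

```bash
python3 go.py 476.2 7.4 130
```

```text
t 3.45 pos [ 486.5 -237.6  219. ] yaw [179.93  -0.2  -13.39] f [ 0.6  1.1 -1.8] open 27.6 q [-0.58  0.37  1.76  0.    1.01  1.23]
shift m [-0.067  -0.236   0.0884]
```

Emit:
carry_out --moves '[{"dx":-0.008,"dy":-0.028,"dz":0,"twist":0},{"dx":-0.018,"dy":-0.064,"dz":0,"twist":0},{"dx":-0.028,"dy":-0.1,"dz":0.0,"twist":0},{"dx":-0.038,"dy":-0.136,"dz":0.02,"twist":0},{"dx":-0.048,"dy":-0.172,"dz":0.04,"twist":0}]'

```text
t: 3.95
eef_pos: [478.6, -57.4, 176.0]
tcp_rot: [-3.142, -0.0, -0.234]
ft_force: [1.2, 0.7, -1.4]
opening: 0.286
```

Emit:
carry_out --moves '[{"dx":-0.01,"dy":-0.034,"dz":0.02,"twist":0},{"dx":-0.016,"dy":-0.056,"dz":0.04,"twist":0},{"dx":-0.019,"dy":-0.064,"dz":0.046,"twist":0},{"dx":-0.019,"dy":-0.064,"dz":0.046,"twist":0},{"dx":-0.019,"dy":-0.064,"dz":0.046,"twist":0}]'

```text
t: 4.45
eef_pos: [475.8, 7.1, 131.0]
tcp_rot: [3.141, -0.001, -0.234]
ft_force: [0.1, -0.5, -0.9]
opening: 0.289
```

```bash
python3 go.py 476.2 7.4 32.5 && python3 - <<'E'
from h import *
snap('wrist','w2'); X,p,d=cloud('w2'); b=p.astype(int)
m=(d>0)&(b.sum(-1)<150)&(abs(X[...,2]-6)<5)&(np.hypot(X[...,0]-476,X[...,1]-7)<60)
P=X[m]; print(len(P),np.percentile(P,[0,1,50,99,100],axis=0).round(1))
E
```

```text
t 4.45 pos [475.8   7.1 131. ] yaw [ 1.7999e+02 -3.0000e-02 -1.3400e+01] f [ 0.1 -0.5 -0.9] open 27.5 q [-0.12  0.4   2.01 -0.    0.73  1.68]
shift m [ 0.0003 -0.0004  0.0985]
3792 [[445.2 -25.9   3.5]
 [451.  -23.9   4.9]
 [481.2   5.8   6.7]
 [508.1  40.5   8.3]
 [509.7  42.5   9.5]]
```

View pics/w2.png

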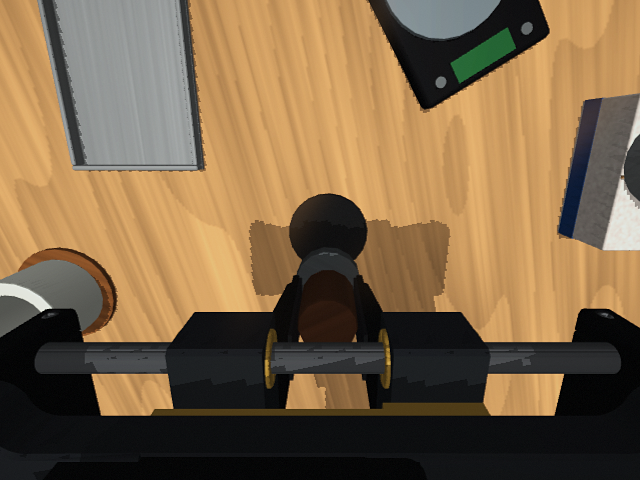

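The tamper hangs straight in the fingers over the mat (mat centre about (328,232) px, matching the earlier fit). I lower it.

Emit:
carry_out --moves '[{"dx":0,"dy":-0.001,"dz":0.03,"twist":0},{"dx":0,"dy":-0.001,"dz":0.06,"twist":0},{"dx":0,"dy":-0.001,"dz":0.083,"twist":0},{"dx":0,"dy":-0.001,"dz":0.092,"twist":0},{"dx":0,"dy":-0.001,"dz":0.092,"twist":0}]'

```text
t: 5.0
eef_pos: [475.7, 8.0, 38.3]
tcp_rot: [3.141, 0.001, -0.235]
ft_force: [1.1, 0.0, -2.0]
opening: 0.285
```

Emit:
carry_out --moves '[{"dx":0,"dy":0,"dz":0.003,"twist":0},{"dx":0,"dy":0,"dz":0.006,"twist":0},{"dx":0,"dy":0,"dz":0.006,"twist":0},{"dx":0,"dy":0,"dz":0.006,"twist":0}]'

```text
t: 5.4
eef_pos: [475.8, 8.7, 33.1]
tcp_rot: [-3.142, -0.001, -0.234]
ft_force: [0.5, 1.2, -2.2]
opening: 0.29
```

```bash
python3 go.py 476.2 7.4 31.6
```

```text
t 5.4 pos [475.8   8.7  33.1] yaw [-1.800e+02 -5.000e-02 -1.339e+01] f [ 0.5  1.2 -2.2] open 27.6 q [-0.12  0.57  2.09 -0.    0.48  1.68]
shift m [0.0007 0.0012 0.0015]
```

Emit:
carry_out --moves '[{"dx":0,"dy":0,"dz":0.001,"twist":0},{"dx":0,"dy":0,"dz":0.0018,"twist":0},{"dx":0,"dy":0,"dz":0.0018,"twist":0},{"dx":0,"dy":0,"dz":0.0018,"twist":0}]'

```text
t: 5.8
eef_pos: [475.9, 8.7, 32.0]
tcp_rot: [3.142, -0.002, -0.234]
ft_force: [-3.9, -1.3, 17.5]
opening: 0.29
```

Emit:
carry_out --moves '[{"dx":0,"dy":0,"dz":0,"twist":0},{"dx":0,"dy":0,"dz":0,"twist":0},{"dx":0,"dy":0,"dz":0,"twist":0},{"dx":0,"dy":0,"dz":0,"twist":0},{"dx":0,"dy":0,"dz":0,"twist":0}]' --grip 0.095

```text
t: 6.3
eef_pos: [475.6, 8.8, 30.7]
tcp_rot: [3.141, 0.0, -0.234]
ft_force: [-0.6, -0.5, 0.2]
opening: 0.658
```

Emit:
carry_out --moves '[{"dx":0,"dy":0,"dz":-0.02,"twist":0},{"dx":0,"dy":0,"dz":-0.06,"twist":0},{"dx":0,"dy":0,"dz":-0.1,"twist":0},{"dx":0,"dy":0,"dz":-0.14,"twist":0},{"dx":0,"dy":0,"dz":-0.14,"twist":0}]'

```text
t: 6.8
eef_pos: [477.4, 8.6, 175.1]
tcp_rot: [-3.141, -0.008, -0.234]
ft_force: [-0.1, -0.5, -0.4]
opening: 0.988
```

```bash
python3 go.py 484.9 -237.5 172 && python3 - <<'E'
from h import *
snap('wrist','w3'); X,p,d=cloud('w3')
m=(d>0)&(X[...,2]>50)&(X[...,2]<80)&(np.hypot(X[...,0]-476,X[...,1]-8)<40)
P=X[m]; c,r=cv2.minEnclosingCircle(P[:,:2].astype(np.float32)); print(len(P),c,r,np.median(P,0))
E
```

```text
t 6.8 pos [477.4   8.6 175.1] yaw [-179.95   -0.44  -13.39] f [-0.1 -0.5 -0.4] open 94.0 q [-0.12  0.33  1.96 -0.    0.84  1.68]
shift m [0.0642 0.2377 0.0034]
893 (475.9185485839844, 9.986295700073242) 13.939006805419922 [477.94688272   9.42982528  66.38309473]
```

Emit:
carry_out --moves '[{"dx":0.013,"dy":0.048,"dz":0,"twist":0},{"dx":0.026,"dy":0.096,"dz":0,"twist":0},{"dx":0.039,"dy":0.144,"dz":0,"twist":0},{"dx":0.052,"dy":0.19,"dz":0.0,"twist":0},{"dx":0.065,"dy":0.237,"dz":0.0,"twist":0}]'

```text
t: 7.35
eef_pos: [483.2, -238.6, 169.3]
tcp_rot: [-3.141, 0.002, -0.234]
ft_force: [1.3, 1.1, 0.4]
opening: 0.999
```

Emit:
carry_out --moves '[{"dx":0,"dy":0,"dz":0,"twist":0},{"dx":0,"dy":0,"dz":0,"twist":0}]'

```text
t: 7.55
eef_pos: [483.1, -237.3, 169.2]
tcp_rot: [-3.141, 0.003, -0.236]
ft_force: [0.5, 0.5, -0.5]
opening: 1.0
```

```bash
python3 - <<'E'
from h import *
snap('wrist','w4'); X,p,d=cloud('w4')
m=(d>0)&(X[...,2]>132)&(X[...,2]<142)&(np.hypot(X[...,0]-485,X[...,1]+237)<45)
P=X[m]; c,r=cv2.minEnclosingCircle(P[:,:2].astype(np.float32)); print(len(P),c,r,np.median(P,0))
E
python3 go.py 484.9 -237.5 119.5
```

```text
1867 (484.8387451171875, -237.14109802246094) 28.054859161376953 [ 484.0587015  -237.37213826  136.85091773]
t 7.6 pos [ 483.3 -236.3  169.5] yaw [-1.7995e+02  1.3000e-01 -1.3430e+01] f [0.1 0.5 0.1] open 94.7 q [-0.58  0.42  1.82  0.    0.9   1.23]
shift m [0.002  0.0009 0.05  ]
```

View pics/w4.png

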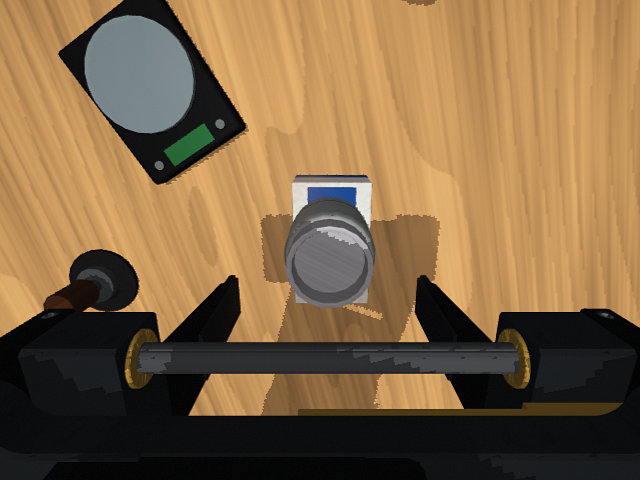

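The tamper stands upright on the mat at (104,280) px. The funnel basket sits centred at (330,262) px, which is (484.8, -237.2) mm, so I descend until the tips are just above the boiler rim.

Emit:
carry_out --moves '[{"dx":0.0015,"dy":0.001,"dz":0.02,"twist":0},{"dx":0.0015,"dy":0.001,"dz":0.04,"twist":0},{"dx":0.0015,"dy":0.001,"dz":0.047,"twist":0},{"dx":0.0015,"dy":0.001,"dz":0.0495,"twist":0},{"dx":0.0015,"dy":0.001,"dz":0.0495,"twist":0}]'

```text
t: 8.1
eef_pos: [485.4, -237.6, 121.5]
tcp_rot: [-3.142, 0.0, -0.233]
ft_force: [0.2, 1.1, 0.0]
opening: 0.999
```

Emit:
carry_out --moves '[{"dx":0,"dy":0,"dz":0,"twist":0},{"dx":0,"dy":0,"dz":0,"twist":0}]'

```text
t: 8.3
eef_pos: [485.4, -238.2, 122.0]
tcp_rot: [3.141, -0.001, -0.234]
ft_force: [-0.8, 0.0, 0.4]
opening: 1.005
```

```bash
python3 go.py 484.8 -237.2 119.5
```

```text
t 8.3 pos [ 485.4 -238.2  122. ] yaw [ 1.7997e+02 -6.0000e-02 -1.3390e+01] f [-0.8  0.   0.4] open 95.6 q [-0.58  0.49  1.87 -0.    0.79  1.23]
shift m [-0.0009 -0.0008  0.0025]
```

Emit:
carry_out --moves '[{"dx":-0.0005,"dy":-0.0008,"dz":0.0025,"twist":0},{"dx":-0.0005,"dy":-0.0008,"dz":0.0025,"twist":0},{"dx":-0.0005,"dy":-0.0008,"dz":0.0025,"twist":0},{"dx":-0.0005,"dy":-0.0008,"dz":0.0025,"twist":0},{"dx":-0.0005,"dy":-0.0008,"dz":0.0025,"twist":0}]' --grip 0.045

```text
t: 8.8
eef_pos: [484.9, -237.3, 118.9]
tcp_rot: [3.141, -0.0, -0.234]
ft_force: [-1.1, 0.3, 0.7]
opening: 0.638
```

Emit:
carry_out --moves '[{"dx":0,"dy":0,"dz":0,"twist":0},{"dx":0,"dy":0,"dz":0,"twist":0},{"dx":0,"dy":0,"dz":0,"twist":0},{"dx":0,"dy":0,"dz":0,"twist":0}]'

```text
t: 9.2
eef_pos: [484.9, -237.3, 118.9]
tcp_rot: [3.141, -0.0, -0.234]
ft_force: [-0.5, -0.5, -0.4]
opening: 0.584
```

```bash
python3 go.py 484.8 -237.2 119.5
```

```text
t 9.2 pos [ 484.9 -237.3  118.9] yaw [ 1.7999e+02 -1.0000e-02 -1.3390e+01] f [-0.5 -0.5 -0.4] open 55.5 q [-0.58  0.49  1.87 -0.    0.78  1.23]
shift m [-0.0001 -0.0001 -0.0006]
```

Emit:
carry_out --moves '[{"dx":0,"dy":0,"dz":-0.01,"twist":0},{"dx":0,"dy":0,"dz":-0.03,"twist":0},{"dx":0,"dy":0,"dz":-0.055,"twist":0},{"dx":0,"dy":0,"dz":-0.07,"twist":0},{"dx":0,"dy":0,"dz":-0.07,"twist":0}]'

```text
t: 9.7
eef_pos: [485.6, -237.7, 191.2]
tcp_rot: [3.14, -0.004, -0.234]
ft_force: [0.2, -0.2, -0.3]
opening: 0.586
```

```bash
python3 go.py 475.6 260.5 150; python3 -c "
from h import *
snap('wrist','w5')"
```

```text
t 9.7 pos [ 485.6 -237.7  191.2] yaw [179.92  -0.22 -13.39] f [ 0.2 -0.2 -0.3] open 55.7 q [-0.58  0.4   1.8  -0.    0.94  1.23]
shift m [-0.1252 -0.4824  0.0401]
```

View pics/w5.png

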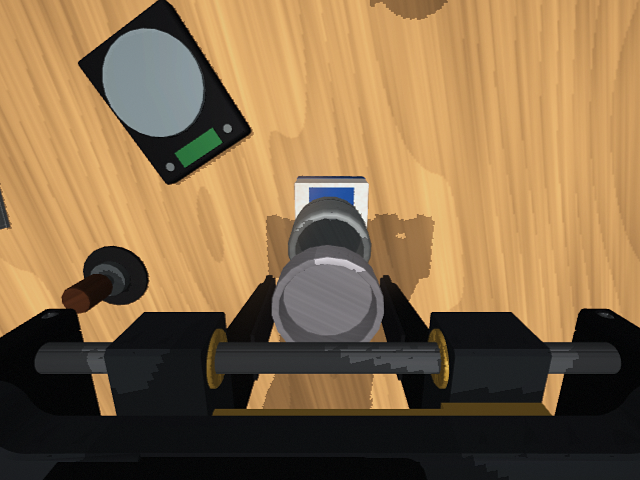

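The funnel hangs level in the fingers and the boiler stayed put on the carton. I carry the funnel to the stand.

Emit:
carry_out --moves '[{"dx":-0.007,"dy":-0.026,"dz":0,"twist":0},{"dx":-0.017,"dy":-0.064,"dz":0,"twist":0},{"dx":-0.028,"dy":-0.108,"dz":0,"twist":0},{"dx":-0.039,"dy":-0.152,"dz":0,"twist":0},{"dx":-0.05,"dy":-0.196,"dz":0,"twist":0}]'

```text
t: 10.25
eef_pos: [480.9, -33.4, 188.0]
tcp_rot: [3.142, 0.001, -0.234]
ft_force: [0.8, -1.3, -1.1]
opening: 0.584
```

Emit:
carry_out --moves '[{"dx":-0.011,"dy":-0.044,"dz":0,"twist":0},{"dx":-0.022,"dy":-0.088,"dz":0,"twist":0},{"dx":-0.034,"dy":-0.132,"dz":0,"twist":0},{"dx":-0.046,"dy":-0.176,"dz":0,"twist":0},{"dx":-0.056,"dy":-0.216,"dz":0,"twist":0}]'

```text
t: 10.75
eef_pos: [476.3, 190.1, 187.9]
tcp_rot: [3.141, 0.001, -0.233]
ft_force: [0.9, -0.3, -1.3]
opening: 0.583
```

Emit:
carry_out --moves '[{"dx":-0.01,"dy":-0.035,"dz":0,"twist":0},{"dx":-0.018,"dy":-0.06,"dz":0,"twist":0},{"dx":-0.019,"dy":-0.07,"dz":0,"twist":0},{"dx":-0.019,"dy":-0.07,"dz":0,"twist":0},{"dx":-0.019,"dy":-0.07,"dz":0,"twist":0}]'

```text
t: 11.25
eef_pos: [474.8, 259.7, 188.3]
tcp_rot: [3.141, 0.001, -0.234]
ft_force: [0.9, 0.3, -0.0]
opening: 0.589
```

```bash
python3 go.py 475.6 260.5 62 && python3 - <<'E'
from h import *
snap('wrist','w6'); X,p,d=cloud('w6')
m=(d>0)&(X[...,2]>52)&(X[...,2]<68)&(np.hypot(X[...,0]-475,X[...,1]-260)<50)
P=X[m]; c,r=cv2.minEnclosingCircle(P[:,:2].astype(np.float32)); print(len(P),c,r,np.median(P,0))
m=(d>0)&(X[...,2]>150)&(np.hypot(X[...,0]-475,X[...,1]-260)<36)&(X[...,2]<215)
P=X[m]; c,r=cv2.minEnclosingCircle(P[:,:2].astype(np.float32)); print(len(P),c,r,np.median(P,0))
E
```

```text
t 11.25 pos [474.8 259.7 188.3] yaw [ 1.7995e+02  5.0000e-02 -1.3410e+01] f [ 0.9  0.3 -0. ] open 56.0 q [ 0.38  0.4   1.8  -0.    0.94  2.18]
shift m [ 0.0007 -0.0011  0.1263]
1936 (474.0267333984375, 261.84417724609375) 35.95125961303711 [488.53390289 254.61423156  60.50538695]
10021 (482.3746032714844, 258.1844177246094) 34.52887725830078 [476.27645707 260.47887398 191.85200076]
```

View pics/w6.png

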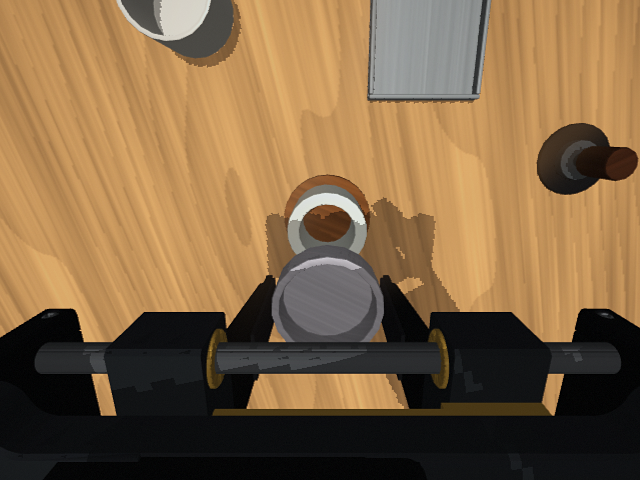

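Emit:
carry_out --moves '[{"dx":-0.001,"dy":-0.0015,"dz":0.025,"twist":0},{"dx":-0.001,"dy":-0.0015,"dz":0.05,"twist":0},{"dx":-0.001,"dy":-0.0015,"dz":0.065,"twist":0},{"dx":-0.001,"dy":-0.0015,"dz":0.07,"twist":0},{"dx":-0.001,"dy":-0.0015,"dz":0.07,"twist":0}]'

```text
t: 11.8
eef_pos: [474.4, 261.4, 118.5]
tcp_rot: [3.141, 0.001, -0.235]
ft_force: [0.2, 0.4, -0.5]
opening: 0.582
```

```bash
python3 go.py 474.2 261.4 63
```

```text
t 11.8 pos [474.4 261.4 118.5] yaw [ 1.7996e+02  4.0000e-02 -1.3460e+01] f [ 0.2  0.4 -0.5] open 55.4 q [ 0.38  0.5   1.86 -0.    0.78  2.19]
shift m [-0.0002 -0.      0.0555]
```

Emit:
carry_out --moves '[{"dx":0,"dy":0,"dz":0.012,"twist":0},{"dx":0,"dy":0,"dz":0.024,"twist":0},{"dx":0,"dy":0,"dz":0.032,"twist":0},{"dx":0,"dy":0,"dz":0.036,"twist":0},{"dx":0,"dy":0,"dz":0.036,"twist":0}]'

```text
t: 12.3
eef_pos: [474.1, 262.2, 82.1]
tcp_rot: [3.141, 0.001, -0.234]
ft_force: [0.3, 0.3, 0.6]
opening: 0.588
```

Emit:
carry_out --moves '[{"dx":0,"dy":0,"dz":0.005,"twist":0},{"dx":0,"dy":0,"dz":0.01,"twist":0},{"dx":0,"dy":0,"dz":0.015,"twist":0},{"dx":0,"dy":0,"dz":0.017,"twist":0},{"dx":0,"dy":0,"dz":0.017,"twist":0}]'

```text
t: 12.8
eef_pos: [474.2, 262.2, 65.4]
tcp_rot: [3.141, 0.0, -0.234]
ft_force: [-0.9, 0.1, -0.2]
opening: 0.581
```

```bash
python3 go.py 474.2 261.4 62
```

```text
t 12.8 pos [474.2 262.2  65.4] yaw [ 1.7998e+02  3.0000e-02 -1.3400e+01] f [-0.9  0.1 -0.2] open 55.2 q [ 0.38  0.58  1.9  -0.    0.66  2.19]
shift m [0.0002 0.0008 0.0034]
```

Emit:
carry_out --moves '[{"dx":0,"dy":0,"dz":0.0015,"twist":0},{"dx":0,"dy":0,"dz":0.0028,"twist":0},{"dx":0,"dy":0,"dz":0.0028,"twist":0},{"dx":0,"dy":0,"dz":0.0028,"twist":0}]'

```text
t: 13.2
eef_pos: [474.3, 262.3, 63.0]
tcp_rot: [3.142, -0.0, -0.234]
ft_force: [1.3, 0.3, 0.4]
opening: 0.581
```

Emit:
carry_out --moves '[{"dx":0,"dy":0,"dz":0.0005,"twist":0},{"dx":0,"dy":0,"dz":0.0005,"twist":0}]'

```text
t: 13.4
eef_pos: [474.3, 262.2, 62.5]
tcp_rot: [3.141, -0.0, -0.234]
ft_force: [0.1, 0.9, -0.6]
opening: 0.587
```

```bash
python3 go.py 474.2 261.4 62
```

```text
t 13.4 pos [474.3 262.2  62.5] yaw [179.99  -0.   -13.39] f [ 0.1  0.9 -0.6] open 55.8 q [ 0.38  0.58  1.91 -0.    0.65  2.19]
shift m [0.0001 0.0008 0.0005]
```

Emit:
carry_out --moves '[{"dx":0,"dy":0,"dz":0.0007,"twist":0},{"dx":0,"dy":0,"dz":0.0007,"twist":0},{"dx":0,"dy":0,"dz":0.0007,"twist":0}]'

```text
t: 13.7
eef_pos: [474.4, 262.3, 62.2]
tcp_rot: [-3.141, -0.0, -0.234]
ft_force: [-1.2, -1.3, 4.8]
opening: 0.583
```

Emit:
carry_out --moves '[{"dx":0,"dy":0,"dz":0,"twist":0},{"dx":0,"dy":0,"dz":0,"twist":0},{"dx":0,"dy":0,"dz":0,"twist":0},{"dx":0,"dy":0,"dz":0,"twist":0},{"dx":0,"dy":0,"dz":0,"twist":0}]' --grip 0.095

```text
t: 14.2
eef_pos: [474.3, 262.2, 61.7]
tcp_rot: [3.141, 0.0, -0.234]
ft_force: [0.2, 0.0, 0.6]
opening: 0.95
```

Emit:
carry_out --moves '[{"dx":0,"dy":0,"dz":-0.01,"twist":0},{"dx":0,"dy":0,"dz":-0.04,"twist":0},{"dx":0,"dy":0,"dz":-0.08,"twist":0},{"dx":0,"dy":0,"dz":-0.1,"twist":0},{"dx":0,"dy":0,"dz":-0.1,"twist":0}]'

```text
t: 14.7
eef_pos: [475.4, 262.7, 165.2]
tcp_rot: [-3.138, -0.005, -0.234]
ft_force: [-0.3, 0.7, -0.2]
opening: 1.0
```

```bash
python3 go.py 484.8 -237.3 170 && python3 - <<'E'
from h import *
snap('wrist','w7'); X,p,d=cloud('w7')
m=(d>0)&(X[...,2]>73)&(X[...,2]<87)&(np.hypot(X[...,0]-475,X[...,1]-260)<36)
P=X[m]; c,r=cv2.minEnclosingCircle(P[:,:2].astype(np.float32)); print(len(P),c,r,np.median(P,0)); A=np.c_[P[:,:2]-P[:,:2].mean(0),np.ones(len(P))]; print(np.linalg.lstsq(A,P[:,2],rcond=None)[0])
m=(d>0)&(X[...,2]>55)&(X[...,2]<65)&(np.hypot(X[...,0]-475,X[...,1]-260)<45)
P=X[m]; print(len(P), P.max(0),P.min(0))
E
```

```text
t 14.7 pos [475.4 262.7 165.2] yaw [-179.82   -0.26  -13.39] f [-0.3  0.7 -0.2] open 95.1 q [ 0.38  0.43  1.82 -0.    0.88  2.19]
shift m [ 0.125   0.4842 -0.0057]
1305 (474.4346008300781, 263.9279479980469) 28.087732315063477 [472.34737805 263.76267361  80.24357839]
[ 1.28106264e-02 -2.88398099e-03  7.94929130e+01]
3135 [509.79067826 297.55061869  64.99951823] [438.69269334 226.07830886  55.05759476]
```

View pics/w7.png

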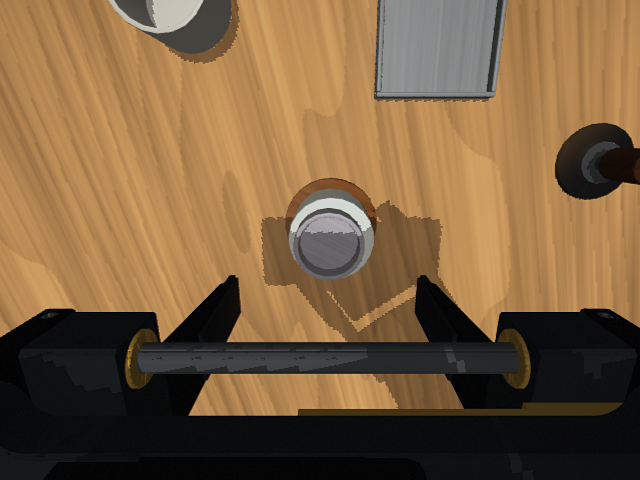

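The funnel sits in the ring stand at (330,242) px: rim at 80 mm, level, about 2 mm off the axis. Next is the boiler.

Emit:
carry_out --moves '[{"dx":0.012,"dy":0.048,"dz":0,"twist":0},{"dx":0.024,"dy":0.096,"dz":0,"twist":0},{"dx":0.037,"dy":0.144,"dz":0,"twist":0},{"dx":0.049,"dy":0.192,"dz":0,"twist":0},{"dx":0.062,"dy":0.24,"dz":0,"twist":0}]'

```text
t: 15.25
eef_pos: [478.1, 12.7, 161.0]
tcp_rot: [3.141, 0.002, -0.233]
ft_force: [1.0, -0.2, -0.4]
opening: 1.001
```

Emit:
carry_out --moves '[{"dx":0.012,"dy":0.048,"dz":0,"twist":0},{"dx":0.024,"dy":0.096,"dz":0,"twist":0},{"dx":0.037,"dy":0.144,"dz":0,"twist":0},{"dx":0.05,"dy":0.192,"dz":0,"twist":0},{"dx":0.063,"dy":0.244,"dz":0,"twist":0}]'

```text
t: 15.75
eef_pos: [483.0, -235.8, 160.8]
tcp_rot: [-3.141, 0.002, -0.234]
ft_force: [0.5, 0.5, 0.3]
opening: 0.999
```

Emit:
carry_out --moves '[{"dx":0,"dy":0,"dz":0,"twist":0},{"dx":0,"dy":0,"dz":0,"twist":0},{"dx":0,"dy":0,"dz":0,"twist":0}]'

```text
t: 16.05
eef_pos: [483.3, -232.8, 161.2]
tcp_rot: [-3.141, 0.002, -0.233]
ft_force: [-0.1, 0.2, 0.1]
opening: 0.998
```

```bash
python3 - <<'E'
from h import *
snap('wrist','w8'); X,p,d=cloud('w8')
m=(d>0)&(X[...,2]>112)&(X[...,2]<122)&(np.hypot(X[...,0]-485,X[...,1]+237)<45)
P=X[m]; c,r=cv2.minEnclosingCircle(P[:,:2].astype(np.float32)); print(len(P),c,r,np.median(P,0))
E
python3 go.py 484.8 -237.3 77
```

```text
2264 (484.73907470703125, -237.53033447265625) 31.817651748657227 [ 493.09189879 -238.54910845  117.21766725]
t 16.1 pos [ 483.5 -232.6  161.4] yaw [-1.7998e+02  6.0000e-02 -1.3320e+01] f [-0.3  0.2 -0.7] open 95.2 q [-0.57  0.43  1.84  0.    0.88  1.23]
shift m [0.0024 0.0043 0.0844]
```

Emit:
carry_out --moves '[{"dx":0.002,"dy":0.0043,"dz":0.025,"twist":0},{"dx":0.002,"dy":0.0043,"dz":0.05,"twist":0},{"dx":0.002,"dy":0.0043,"dz":0.072,"twist":0},{"dx":0.002,"dy":0.0043,"dz":0.083,"twist":0},{"dx":0.002,"dy":0.0043,"dz":0.083,"twist":0}]'

```text
t: 16.6
eef_pos: [484.4, -237.4, 77.9]
tcp_rot: [-3.141, 0.002, -0.232]
ft_force: [-0.6, 0.2, 0.4]
opening: 0.997
```

Emit:
carry_out --moves '[{"dx":0,"dy":0,"dz":0,"twist":0},{"dx":0,"dy":0,"dz":0,"twist":0}]'

```text
t: 16.8
eef_pos: [485.2, -238.6, 79.9]
tcp_rot: [3.141, -0.002, -0.233]
ft_force: [-0.0, -0.7, -0.3]
opening: 1.004
```

```bash
python3 go.py 484.8 -237.5 77
```

```text
t 16.8 pos [ 485.2 -238.6   79.9] yaw [ 1.7996e+02 -9.0000e-02 -1.3370e+01] f [-0.  -0.7 -0.3] open 95.5 q [-0.58  0.55  1.9  -0.    0.69  1.23]
shift m [-0.0006 -0.001   0.0029]
```

Emit:
carry_out --moves '[{"dx":-0.0005,"dy":-0.001,"dz":0.0025,"twist":0},{"dx":-0.0005,"dy":-0.001,"dz":0.0025,"twist":0},{"dx":-0.0005,"dy":-0.001,"dz":0.0025,"twist":0},{"dx":-0.0005,"dy":-0.001,"dz":0.0025,"twist":0},{"dx":-0.0005,"dy":-0.001,"dz":0.0025,"twist":0}]' --grip 0.05

```text
t: 17.3
eef_pos: [484.5, -237.7, 76.5]
tcp_rot: [3.141, -0.0, -0.234]
ft_force: [-0.2, -0.8, 1.8]
opening: 0.668
```

Emit:
carry_out --moves '[{"dx":0,"dy":0,"dz":0,"twist":0},{"dx":0,"dy":0,"dz":0,"twist":0},{"dx":0,"dy":0,"dz":0,"twist":0},{"dx":0,"dy":0,"dz":0,"twist":0}]'

```text
t: 17.7
eef_pos: [484.5, -237.6, 76.4]
tcp_rot: [3.141, -0.0, -0.234]
ft_force: [-0.7, -0.9, 2.4]
opening: 0.669
```

```bash
python3 go.py 484.8 -237.5 77
```

```text
t 17.7 pos [ 484.5 -237.6   76.4] yaw [ 1.7999e+02 -2.0000e-02 -1.3400e+01] f [-0.7 -0.9  2.4] open 63.6 q [-0.58  0.56  1.9  -0.    0.68  1.23]
shift m [ 0.0002 -0.0002 -0.0006]
```

Emit:
carry_out --moves '[{"dx":0,"dy":0,"dz":-0.01,"twist":0},{"dx":0,"dy":0,"dz":-0.03,"twist":0},{"dx":0,"dy":0,"dz":-0.055,"twist":0},{"dx":0,"dy":0,"dz":-0.07,"twist":0},{"dx":0,"dy":0,"dz":-0.07,"twist":0}]'

```text
t: 18.2
eef_pos: [485.0, -237.7, 148.4]
tcp_rot: [3.141, -0.003, -0.234]
ft_force: [-0.2, 0.0, -3.4]
opening: 0.672
```

```bash
python3 - <<'E'
from h import *
snap('wrist','w9'); X,p,d=cloud('w9')
m=(d>0)&(X[...,2]>20)&(X[...,2]<30)&(p.astype(int).sum(-1)>300)&(np.hypot(X[...,0]-646,X[...,1]+114)<65)&(abs(p[...,0].astype(int)-p[...,2])<60)
P=X[m]; c,r=cv2.minEnclosingCircle(P[:,:2].astype(np.float32)); print(len(P),c,r,np.median(P,0))
E
python3 go.py 646 -114 120
```

```text
11326 (645.7034301757812, -113.40568542480469) 46.17726516723633 [ 646.29532016 -114.37695703   25.63603403]
t 18.25 pos [ 484.5 -237.4  147. ] yaw [ 1.7998e+02 -7.0000e-02 -1.3390e+01] f [-0.5 -0.1 -1.2] open 64.0 q [-0.58  0.45  1.85  0.    0.84  1.23]
shift m [ 0.1285 -0.1575  0.0271]
```

View pics/w9.png

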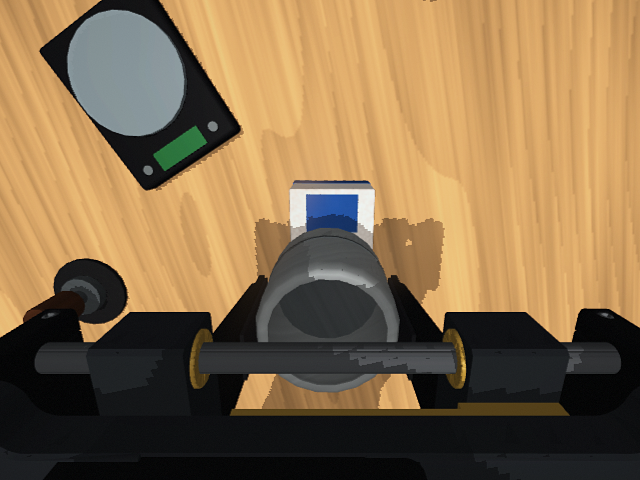

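The boiler is held upright. The plate's centre at about (126,72) px measures (646,-114), which agrees with the housing fit, so I carry it over.

Emit:
carry_out --moves '[{"dx":0.02,"dy":-0.024,"dz":0,"twist":0},{"dx":0.045,"dy":-0.055,"dz":0,"twist":0},{"dx":0.071,"dy":-0.087,"dz":0,"twist":0},{"dx":0.098,"dy":-0.12,"dz":0,"twist":0},{"dx":0.118,"dy":-0.145,"dz":0,"twist":0}]'

```text
t: 18.75
eef_pos: [633.9, -121.9, 144.8]
tcp_rot: [-3.141, 0.002, -0.233]
ft_force: [0.2, -1.0, -2.2]
opening: 0.672
```

Emit:
carry_out --moves '[{"dx":0.008,"dy":-0.01,"dz":0.0,"twist":0},{"dx":0.011,"dy":-0.013,"dz":0.01,"twist":0},{"dx":0.011,"dy":-0.013,"dz":0.026,"twist":0},{"dx":0.011,"dy":-0.013,"dz":0.026,"twist":0},{"dx":0.011,"dy":-0.013,"dz":0.026,"twist":0}]'

```text
t: 19.25
eef_pos: [645.6, -114.4, 119.7]
tcp_rot: [3.142, 0.002, -0.235]
ft_force: [0.1, -0.7, -2.2]
opening: 0.671
```

```bash
python3 go.py 646 -114 47
```

```text
t 19.25 pos [ 645.6 -114.4  119.7] yaw [ 1.800e+02  1.000e-01 -1.345e+01] f [ 0.1 -0.7 -2.2] open 63.8 q [-0.28  0.63  1.57 -0.    0.94  1.53]
shift m [ 0.0004 -0.0004  0.0727]
```

Emit:
carry_out --moves '[{"dx":0,"dy":0,"dz":0.02,"twist":0},{"dx":0,"dy":0,"dz":0.045,"twist":0},{"dx":0,"dy":0,"dz":0.062,"twist":0},{"dx":0,"dy":0,"dz":0.069,"twist":0},{"dx":0,"dy":0,"dz":0.069,"twist":0}]'

```text
t: 19.75
eef_pos: [646.2, -114.1, 51.1]
tcp_rot: [3.142, 0.001, -0.234]
ft_force: [0.6, 0.6, -3.5]
opening: 0.672
```

Emit:
carry_out --moves '[{"dx":0,"dy":0,"dz":0.001,"twist":0},{"dx":0,"dy":0,"dz":0.002,"twist":0},{"dx":0,"dy":0,"dz":0.002,"twist":0}]'

```text
t: 20.05
eef_pos: [646.8, -113.8, 50.1]
tcp_rot: [3.141, -0.001, -0.234]
ft_force: [-0.0, 0.3, -2.5]
opening: 0.671
```

```bash
python3 go.py 646 -114 46.4
```

```text
t 20.05 pos [ 646.8 -113.8   50.1] yaw [ 1.7999e+02 -6.0000e-02 -1.3390e+01] f [-0.   0.3 -2.5] open 63.8 q [-0.27  0.72  1.62 -0.    0.8   1.53]
shift m [-0.0007  0.0004  0.0037]
```

Emit:
carry_out --moves '[{"dx":0,"dy":0,"dz":0.001,"twist":0},{"dx":0,"dy":0,"dz":0.002,"twist":0},{"dx":0,"dy":0,"dz":0.003,"twist":0},{"dx":0,"dy":0,"dz":0.003,"twist":0}]'

```text
t: 20.45
eef_pos: [646.6, -113.7, 46.5]
tcp_rot: [3.142, -0.0, -0.234]
ft_force: [-0.7, 0.3, 0.1]
opening: 0.669
```

Emit:
carry_out --moves '[{"dx":0,"dy":0,"dz":0.0005,"twist":0},{"dx":0,"dy":0,"dz":0.0005,"twist":0}]'

```text
t: 20.65
eef_pos: [646.6, -113.7, 46.5]
tcp_rot: [3.142, -0.001, -0.234]
ft_force: [-3.1, 0.3, 6.0]
opening: 0.673
```

```bash
python3 go.py 646 -114 46.4
```

```text
t 20.65 pos [ 646.6 -113.7   46.5] yaw [ 1.800e+02 -3.000e-02 -1.339e+01] f [-3.1  0.3  6. ] open 64.0 q [-0.27  0.72  1.62 -0.    0.8   1.53]
shift m [-0.0006  0.0004  0.0001]
```

Contact is made, so I release and rise.

Emit:
carry_out --moves '[{"dx":0,"dy":0,"dz":0,"twist":0},{"dx":0,"dy":0,"dz":0,"twist":0},{"dx":0,"dy":0,"dz":0,"twist":0},{"dx":0,"dy":0,"dz":0,"twist":0},{"dx":0,"dy":0,"dz":0,"twist":0}]' --grip 0.095

```text
t: 21.15
eef_pos: [646.5, -113.7, 45.7]
tcp_rot: [3.142, 0.0, -0.234]
ft_force: [0.3, 1.0, -0.1]
opening: 0.984
```

Emit:
carry_out --moves '[{"dx":0,"dy":0,"dz":-0.01,"twist":0},{"dx":0,"dy":0,"dz":-0.04,"twist":0},{"dx":0,"dy":0,"dz":-0.08,"twist":0},{"dx":0,"dy":0,"dz":-0.1,"twist":0},{"dx":0,"dy":0,"dz":-0.1,"twist":0}]'

```text
t: 21.65
eef_pos: [647.9, -114.0, 149.9]
tcp_rot: [3.141, -0.006, -0.234]
ft_force: [-0.4, 0.1, -0.5]
opening: 0.997
```

```bash
python3 go.py 475 -237 130 && python3 - <<'E'
from h import *
snap('wrist','w10'); X,p,d=cloud('w10')
m=(d>0)&(X[...,2]>83)&(X[...,2]<93)&(np.hypot(X[...,0]-646,X[...,1]+114)<45)
P=X[m]; c,r=cv2.minEnclosingCircle(P[:,:2].astype(np.float32)); print(len(P),c,r,np.median(P,0)); A=np.c_[P[:,:2]-P[:,:2].mean(0),np.ones(len(P))]; print(np.linalg.lstsq(A,P[:,2],rcond=None)[0])
E
```

```text
t 21.65 pos [ 647.9 -114.   149.9] yaw [179.98  -0.35 -13.39] f [-0.4  0.1 -0.5] open 94.8 q [-0.27  0.6   1.55 -0.    0.99  1.53]
shift m [-0.1398  0.1597  0.0191]
1836 (647.45703125, -112.68534088134766) 31.482206344604492 [ 654.43729709 -114.39618048   87.26967108]
[-1.33529267e-02  2.68359390e-03  8.69632504e+01]
```

Emit:
carry_out --moves '[{"dx":-0.03,"dy":0.034,"dz":0,"twist":0},{"dx":-0.06,"dy":0.069,"dz":0,"twist":0},{"dx":-0.09,"dy":0.104,"dz":0,"twist":0},{"dx":-0.12,"dy":0.139,"dz":0,"twist":0},{"dx":-0.138,"dy":0.16,"dz":0,"twist":0}]'

```text
t: 22.2
eef_pos: [472.4, -238.2, 144.9]
tcp_rot: [-3.141, 0.002, -0.235]
ft_force: [0.6, -0.0, -0.1]
opening: 0.996
```

Emit:
carry_out --moves '[{"dx":0,"dy":0,"dz":0,"twist":0},{"dx":0,"dy":0,"dz":0,"twist":0},{"dx":0,"dy":0,"dz":0,"twist":0}]'

```text
t: 22.5
eef_pos: [475.8, -236.9, 145.4]
tcp_rot: [-3.141, 0.0, -0.233]
ft_force: [0.5, -0.0, 0.5]
opening: 0.999
```

```bash
python3 - <<'E'
from h import *
snap('wrist','w11'); X,p,d=cloud('w11')
m=(d>0)&(X[...,2]>50)&(X[...,2]<60)&(np.hypot(X[...,0]-475,X[...,1]+237)<80)
P=X[m]; print(len(P),cv2.minAreaRect(P[:,:2].astype(np.float32)),np.median(P,0))
E
python3 go.py 475 -237 26
```

```text
11039 ((472.8652038574219, -236.70826721191406), (66.10258483886719, 110.16136169433594), 76.35055541992188) [ 478.25023518 -237.63524007   55.75493717]
t 22.55 pos [ 475.9 -236.7  145.4] yaw [-1.7999e+02  2.0000e-02 -1.3330e+01] f [ 0.2 -0.1 -0.2] open 95.1 q [-0.59  0.45  1.86  0.    0.83  1.22]
shift m [-0.0007  0.0005  0.1194]
```

View pics/w11.png

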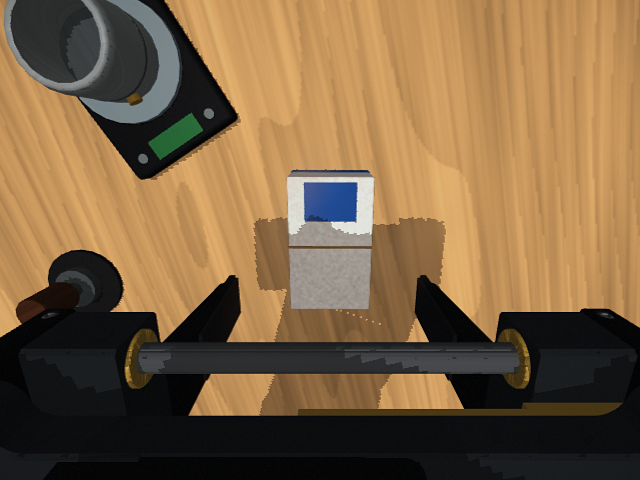

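The boiler stands on the plate and the carton is clear and aligned, fitted at 110x66 mm, centre (472.9,-236.7). I descend to grasp its upper part.

Emit:
carry_out --moves '[{"dx":-0.003,"dy":-0.0005,"dz":0.035,"twist":0},{"dx":-0.003,"dy":-0.0005,"dz":0.07,"twist":0},{"dx":-0.003,"dy":-0.0005,"dz":0.1,"twist":0},{"dx":-0.003,"dy":-0.0005,"dz":0.117,"twist":0},{"dx":-0.003,"dy":-0.0005,"dz":0.117,"twist":0}]'

```text
t: 23.05
eef_pos: [472.1, -234.9, 26.6]
tcp_rot: [-3.14, 0.004, -0.232]
ft_force: [0.1, -0.3, 0.7]
opening: 0.998
```

Emit:
carry_out --moves '[{"dx":0,"dy":0,"dz":0,"twist":0},{"dx":0,"dy":0,"dz":0,"twist":0}]'

```text
t: 23.25
eef_pos: [473.2, -236.2, 29.8]
tcp_rot: [3.141, -0.002, -0.233]
ft_force: [0.0, 0.3, -0.3]
opening: 0.996
```

```bash
python3 go.py 472.9 -236.8 27
```

```text
t 23.25 pos [ 473.2 -236.2   29.8] yaw [ 1.7997e+02 -9.0000e-02 -1.3360e+01] f [ 0.   0.3 -0.3] open 94.7 q [-0.59  0.62  1.96 -0.    0.56  1.22]
shift m [-0.0001  0.0007  0.0028]
```

Emit:
carry_out --moves '[{"dx":0,"dy":0.0006,"dz":0.0025,"twist":0},{"dx":0,"dy":0.0006,"dz":0.0025,"twist":0},{"dx":0,"dy":0.0006,"dz":0.0025,"twist":0},{"dx":0,"dy":0.0006,"dz":0.0025,"twist":0},{"dx":0,"dy":0.0006,"dz":0.0025,"twist":0}]' --grip 0.05

```text
t: 23.75
eef_pos: [472.4, -236.9, 26.6]
tcp_rot: [3.141, -0.0, -0.234]
ft_force: [-1.1, -1.2, 3.5]
opening: 0.694
```

Emit:
carry_out --moves '[{"dx":0,"dy":0,"dz":0,"twist":0},{"dx":0,"dy":0,"dz":0,"twist":0},{"dx":0,"dy":0,"dz":0,"twist":0},{"dx":0,"dy":0,"dz":0,"twist":0}]'

```text
t: 24.15
eef_pos: [472.4, -236.9, 26.6]
tcp_rot: [3.141, -0.0, -0.234]
ft_force: [-1.4, -1.3, 5.2]
opening: 0.694
```

```bash
python3 go.py 472.9 -236.8 27
```

```text
t 24.15 pos [ 472.4 -236.9   26.6] yaw [ 1.7998e+02 -3.0000e-02 -1.3390e+01] f [-1.4 -1.3  5.2] open 66.0 q [-0.59  0.63  1.96 -0.    0.55  1.21]
shift m [ 0.0005 -0.0002 -0.0004]
```

Emit:
carry_out --moves '[{"dx":0,"dy":0,"dz":-0.015,"twist":0},{"dx":0,"dy":0,"dz":-0.045,"twist":0},{"dx":0,"dy":0,"dz":-0.085,"twist":0},{"dx":0,"dy":0,"dz":-0.115,"twist":0},{"dx":0,"dy":0,"dz":-0.12,"twist":0}]'

```text
t: 24.65
eef_pos: [473.2, -237.2, 149.0]
tcp_rot: [3.14, -0.004, -0.234]
ft_force: [0.3, -0.2, -2.7]
opening: 0.697
```

```bash
python3 go.py 638.5 130 146
```

```text
t 24.65 pos [ 473.2 -237.2  149. ] yaw [179.91  -0.25 -13.39] f [ 0.3 -0.2 -2.7] open 66.2 q [-0.59  0.44  1.87  0.    0.83  1.21]
shift m [ 0.0758 -0.3955  0.0028]
```

Emit:
carry_out --moves '[{"dx":0.005,"dy":-0.025,"dz":0,"twist":0},{"dx":0.012,"dy":-0.065,"dz":0,"twist":0},{"dx":0.02,"dy":-0.105,"dz":0,"twist":0},{"dx":0.028,"dy":-0.145,"dz":0,"twist":0},{"dx":0.036,"dy":-0.185,"dz":0,"twist":0}]'

```text
t: 25.15
eef_pos: [550.0, -63.4, 144.7]
tcp_rot: [-3.142, 0.002, -0.234]
ft_force: [0.1, -0.2, -2.1]
opening: 0.687
```

Emit:
carry_out --moves '[{"dx":0.008,"dy":-0.04,"dz":0,"twist":0},{"dx":0.016,"dy":-0.08,"dz":0,"twist":0},{"dx":0.024,"dy":-0.12,"dz":0,"twist":0},{"dx":0.032,"dy":-0.16,"dz":0,"twist":0},{"dx":0.038,"dy":-0.195,"dz":0,"twist":0}]'

```text
t: 25.65
eef_pos: [632.2, 117.8, 144.2]
tcp_rot: [3.141, 0.002, -0.233]
ft_force: [0.3, -0.5, -2.3]
opening: 0.689
```

Emit:
carry_out --moves '[{"dx":0.002,"dy":-0.015,"dz":0,"twist":0},{"dx":0.002,"dy":-0.015,"dz":0,"twist":0},{"dx":0.002,"dy":-0.015,"dz":0,"twist":0}]'

```text
t: 25.95
eef_pos: [637.0, 129.3, 145.1]
tcp_rot: [3.141, 0.002, -0.234]
ft_force: [0.5, -0.2, -2.5]
opening: 0.695
```

```bash
python3 go.py 638.5 130 32; python3 -c "
from h import *
snap('wrist','w12')"
```

```text
t 25.95 pos [637.  129.3 145.1] yaw [ 1.7994e+02  1.1000e-01 -1.3380e+01] f [ 0.5 -0.2 -2.5] open 66.1 q [ 0.1   0.6   1.56 -0.    0.98  1.9 ]
shift m [ 0.0016 -0.0011  0.1131]
```

View pics/w12.png

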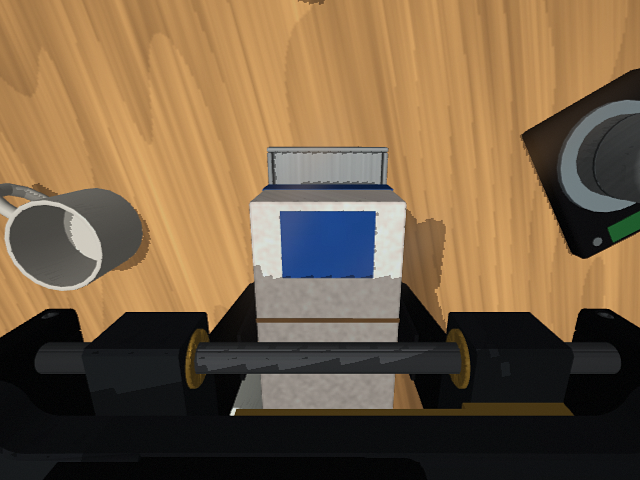

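The tray's far wall, at 268 to 388 px, is centred behind the carton (250 to 405 px) and parallel to it. The cup is clear on the left, so I lower.

Emit:
carry_out --moves '[{"dx":0.001,"dy":-0.001,"dz":0.025,"twist":0},{"dx":0.001,"dy":-0.001,"dz":0.055,"twist":0},{"dx":0.001,"dy":-0.001,"dz":0.085,"twist":0},{"dx":0.001,"dy":-0.001,"dz":0.1,"twist":0},{"dx":0.001,"dy":-0.001,"dz":0.107,"twist":0}]'

```text
t: 26.5
eef_pos: [638.4, 129.5, 38.1]
tcp_rot: [3.141, 0.002, -0.235]
ft_force: [0.3, 0.4, -2.5]
opening: 0.691
```

Emit:
carry_out --moves '[{"dx":0,"dy":0,"dz":0.002,"twist":0},{"dx":0,"dy":0,"dz":0.004,"twist":0},{"dx":0,"dy":0,"dz":0.004,"twist":0}]'

```text
t: 26.8
eef_pos: [639.4, 130.6, 36.3]
tcp_rot: [-3.141, -0.001, -0.234]
ft_force: [-1.2, 0.3, -2.2]
opening: 0.692
```

```bash
python3 go.py 638.5 130 30.6
```

```text
t 26.8 pos [639.4 130.6  36.3] yaw [-1.7998e+02 -8.0000e-02 -1.3400e+01] f [-1.2  0.3 -2.2] open 65.8 q [ 0.1   0.73  1.64 -0.    0.77  1.91]
shift m [-0.0007  0.0008  0.0057]
```

Emit:
carry_out --moves '[{"dx":-0.0007,"dy":0,"dz":0.002,"twist":0},{"dx":-0.0007,"dy":0,"dz":0.004,"twist":0},{"dx":-0.0007,"dy":0,"dz":0.0045,"twist":0},{"dx":-0.0007,"dy":0,"dz":0.0045,"twist":0},{"dx":-0.0007,"dy":0,"dz":0.0045,"twist":0}]'

```text
t: 27.3
eef_pos: [638.3, 130.8, 30.8]
tcp_rot: [3.142, -0.0, -0.234]
ft_force: [-0.4, 0.1, -2.6]
opening: 0.692
```

Emit:
carry_out --moves '[{"dx":0,"dy":0,"dz":0.0008,"twist":0},{"dx":0,"dy":0,"dz":0.0008,"twist":0}]'

```text
t: 27.5
eef_pos: [638.3, 130.8, 30.6]
tcp_rot: [-3.142, -0.0, -0.234]
ft_force: [-3.5, 1.1, 4.5]
opening: 0.695
```

```bash
python3 go.py 638.5 130 30.6
```

```text
t 27.5 pos [638.3 130.8  30.6] yaw [-1.800e+02 -2.000e-02 -1.339e+01] f [-3.5  1.1  4.5] open 66.1 q [ 0.1   0.74  1.64 -0.    0.76  1.91]
shift m [ 0.0004  0.0007 -0.    ]
```

Contact is made, so I release, rise and check everything.

Emit:
carry_out --moves '[{"dx":0,"dy":0,"dz":0,"twist":0},{"dx":0,"dy":0,"dz":0,"twist":0},{"dx":0,"dy":0,"dz":0,"twist":0},{"dx":0,"dy":0,"dz":0,"twist":0},{"dx":0,"dy":0,"dz":0,"twist":0}]' --grip 0.095

```text
t: 28.0
eef_pos: [638.3, 130.8, 30.0]
tcp_rot: [3.142, -0.0, -0.234]
ft_force: [0.3, -0.2, 0.4]
opening: 0.993
```

Emit:
carry_out --moves '[{"dx":0,"dy":0,"dz":-0.01,"twist":0},{"dx":0,"dy":0,"dz":-0.05,"twist":0},{"dx":0,"dy":0,"dz":-0.1,"twist":0},{"dx":0,"dy":0,"dz":-0.14,"twist":0},{"dx":0,"dy":0,"dz":-0.14,"twist":0}]'

```text
t: 28.5
eef_pos: [640.4, 131.1, 176.8]
tcp_rot: [-3.138, -0.01, -0.234]
ft_force: [0.8, 0.9, -1.0]
opening: 1.002
```

Emit:
carry_out --moves '[{"dx":0,"dy":0,"dz":-0.04,"twist":0},{"dx":0,"dy":0,"dz":-0.08,"twist":0},{"dx":0,"dy":0,"dz":-0.08,"twist":0},{"dx":0,"dy":0,"dz":-0.08,"twist":0}]'

```text
t: 28.9
eef_pos: [638.2, 130.8, 250.7]
tcp_rot: [-3.141, -0.001, -0.234]
ft_force: [0.1, -0.7, -0.9]
opening: 1.002
```

```bash
python3 go.py && python3 - <<'E'
from h import *
snap('wrist','w13'); snap('scene','sc1')
X,p,d=cloud('w13')
m=(d>0)&(X[...,2]>52)&(X[...,2]<66)&(np.hypot(X[...,0]-638,X[...,1]-130)<70)
P=X[m]; print(len(P),cv2.minAreaRect(P[:,:2].astype(np.float32)),np.median(P,0)); A=np.c_[P[:,:2]-P[:,:2].mean(0),np.ones(len(P))]; print(np.linalg.lstsq(A,P[:,2],rcond=None)[0])
X,p,d=cloud('sc1')
for n,x,y,lo,hi,r in [('tamper',476,9,60,75,25),('funnel',474,263,75,90,40),('boiler',647,-113,83,95,42),('carton',638,130,53,70,75)]:
    P=X[(d>0)&(X[...,2]>lo)&(X[...,2]<hi)&(np.hypot(X[...,0]-x,X[...,1]-y)<r)]
    print(n,len(P),cv2.minEnclosingCircle(P[:,:2].astype(np.float32)) if len(P) else '',P[:,2].mean())
E
```

```text
t 28.9 pos [638.2 130.8 250.7] yaw [-1.7998e+02 -8.0000e-02 -1.3390e+01] f [ 0.1 -0.7 -0.9] open 95.3 q [ 0.1   0.5   1.44 -0.    1.2   1.91]
6211 ((639.434326171875, 131.87017822265625), (66.24288940429688, 109.13409423828125), 76.55978393554688) [642.9492671 131.2917953  59.7665362]
[ 3.58310977e-04 -5.60812985e-04  5.97527735e+01]
tamper 85 ((477.044921875, 7.205362319946289), 15.067498207092285) 64.31946110616877
funnel 63 ((475.0386047363281, 259.7420959472656), 30.456804275512695) 78.24459528803081
boiler 158 ((649.586181640625, -113.921630859375), 32.799705505371094) 86.19417945230664
carton 962 ((639.9734497070312, 128.78640747070312), 63.85301208496094) 57.82850131510486
```

View pics/sc1.png

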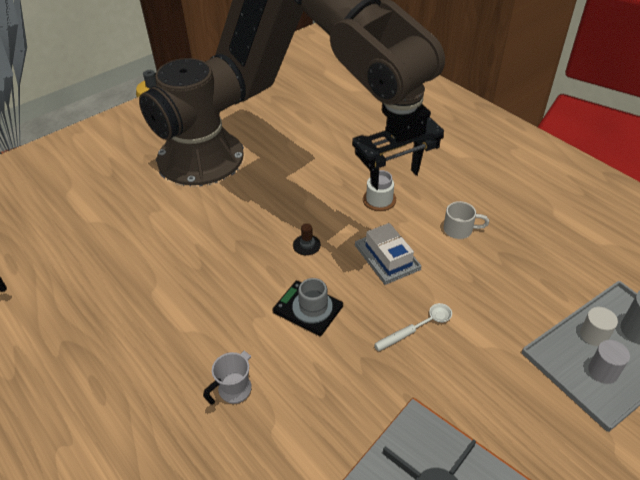

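The scene view shows the tamper on the mat (306,243), boiler on the scale (313,298), carton in the tray (388,252), funnel in the stand (380,188), and the jug and cup unmoved. I hand it in.

```bash
python3 -c "
from cell import *
job_done(); print(state()['t'])"
```

```text
the job is handed in; nothing more can be done
the job is handed in; nothing more can be done
```

I took the stack apart from the top down in the required order and handed the job in at about 29 s of the 112 s allowed. No verdict is reported, so the results below are my own camera checks after each release.

| Item | Distance from centre of its place | Other check |
|---|---|---|
| Tamper on the mat | about 2 mm | stands upright |
| Funnel in the ring stand | about 2 mm | rim at 80 mm, level |
| Boiler on the scale plate | about 2 mm | top at 87 mm, level |
| Carton on the tray floor | about 2 mm | top at 59.8 mm, flat |

- **Camera disagreement:** the last scene-camera view put the four items 2 to 4 mm from the wrist-camera positions, and about 2 mm lower for the tamper, funnel and carton. That is close to the 2 mm calibration accuracy and within every tolerance.
- **Jug and cup:** they look unmoved in the before and after pictures; I did not measure them again.
- **Robot:** it finished open and clear of everything, about 190 mm above the carton.

No check failed.

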